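# Park the dip sampler weighted end down in the rocking drain cradle

### The job

Park the loose steel dip sampler in the rocking drain cradle so that it tips to the drip-tray side and stays there. One end of the sampler is weighted inside but both ends look alike, so lift it and feel which end is heavy, then lay it gently into both saddles with the heavy end over the drip tray, never letting it tip the cradle to the other side. Leave everything else on the bench where it stands.

Things in the scene. Friction and masses are not known exactly. Their poses are not given: they have to be found in the camera images.
- sampler_center (a point): Centre of the dip sampler, a round steel tube 28 mm in diameter lying along its own y axis, with identical square aluminium caps (40 x 40 mm, 50 mm long) on both ends; 200 mm long over all, the middle 100 mm bare tube. At the start this point is 20 mm above the bench, z up, and the tube's underside is 6 mm clear of the bench.
- sampler: The same sampler, origin on its underside, 20 mm below its centre. It weighs about 0.5 kg. A lead slug sealed inside one cap puts its centre of mass 40 to 50 mm from the middle, towards +y or -y at random in each run: the axes do not tell which. Held by the tube with 20 N it swings heavy end down; with 60 N or more it stays about level.
- seat (a point): On the cradle's rocker: where the sampler's centre lies once parked, 117 mm above the bench when level; turns with the rocker. +y points along the rocker to the end over the drip tray, z is up when level. Rail: 16 mm wide, 226 mm long, top 22 mm below this point. The hinge lies across its middle, 32 mm below this point. Between the saddles (126 mm) fingers have room either side of the rail.
- saddle (a point): Middle of the saddle floor at the drip-tray end, 88 mm from the rocker's middle, 20 mm below the seat point; the other end has the same saddle. Each is an open-topped tray 50 mm long, inside width 50 mm, side walls rising 22 mm from the floor, an outer end wall 18 mm high. Inner faces of the two end walls are 216 mm apart, so a sampler has 5 mm free each side, 8 mm each end.
- rocker (a joint): Tilt of the rocker, rad: 0 is level (a weak spring holds it there when empty; a newton or two on one end tips it), positive is drip-tray end down; range -0.35 to 0.35, damped. With the sampler lying in it, it tips to its stop, or nearly, on the side of the sampler's heavy end.
- cradle: Fixed grey foot of the drain cradle, origin on the bench under the hinge; +y points to its drip tray, a shallow open steel tray (96 x 76 mm, its rim 32 mm above the bench), whose middle is 110 mm from the origin. No tray under the other end.
- oil_bottle: Amber bottle with cap, 56 mm across, 140 mm high; origin at its underside. Bystander, to be left alone.
- jar: Clear jar, 68 mm across, 80 mm high; origin at its underside. Bystander, to be left alone.
- beaker: Open glass beaker, 72 mm across, 90 mm high; origin at its underside. Bystander, to be left alone.
- dish: White ceramic dish, 90 mm across, 22 mm high; origin at its underside. Bystander, to be left alone.
- driver: Screwdriver, 170 mm long, lying along its x axis; origin at its underside. Bystander, to be left alone.
- wrench: Steel wrench, 160 mm long, lying along its x axis; origin at its underside. Bystander, to be left alone.
- weight: Brass weight, 40 mm across, 56 mm high; origin at its underside. Bystander, to be left alone.
There are look-alikes about, which are no part of the job. There is more than one size of the sampler; the one meant has the size given above.

How it is judged:
By the outcome, as a careful person would: the job done as asked, in the order asked, and still so for the second after the job is handed in, with the robot touching nothing.
It also fails if it takes over 54 s, if anything falls off the work surface, if the arm or the gripper's body presses on something with over 40 N, if the wrist force passes 120 N, or if a joint passes its speed limit or range.

### The arm

A 6-joint arm with a two-finger parallel gripper is mounted at the origin on the work surface. World frame = base frame: x ahead of the robot, y to its left, z up, the work surface at z = 0. Lengths are in m, angles in rad, forces in N, time in s.
With the tool pointing down it reaches from about 0.35 to 0.975 m from the base axis. Payload 4.9 kg.
Tool frame: the origin (TCP) lies at the centre of the arm's flange, where the gripper is bolted on; the fingertips stand 173 mm ahead of it and the grasp point (between the pads) lies 155 mm ahead of it (ctrl.finger_overhang is the distance from the TCP to the fingertips, in m); z points along the fingers, y is the direction in which the jaws open and shut (so a half turn about z gives the same grasp; the last joint's range is limited). The gripper opens to 85 mm and grips with 20 to 120 N. Pads are 22 mm wide; open, the fingers measure 114 mm over their backs; the gripper's body (76 mm by 85 mm) begins 54 mm behind the grasp point. The pads swing forward as they close: fully open they stand 13 mm farther back than shut.
Start: joints at [-1.378, 0.053, 1.613, -0, 1.476, -0.119], TCP at [0.192, -0.595, 0.405] pointing down, gripper open.
Joint ranges: [-3.01, 3.01], [-1.01, 2.22], [0.06, 2.58], [-1.02, 4.17], [0.09, 2.62], [-3.14, 3.14]. Speed limits (rad/s): [2.57, 2.57, 3.14, 3.14, 3.14, 3.14].

### API

Orientations are given as a rotation vector (axis times angle).
In Python, from station import ctrl, eyes, spotter gives the robot as it stands.
- The arm moves only by the shell command python3 -m crank 'ROWS' [FORCE]. ROWS is JSON, a list of rows, each a list of 7 numbers: the turn, a rotation vector about the tool's x, y, z in rad, then the shift along the tool's x, y, z in mm, then the closure, from -1 (fully open) to 1 (shut). A call has 1 to 8 rows; each row shifts and turns the pose as measured when the row begins, along the tool's axes as they then stand; what a row does not reach is not made up. A row lasts 1/12 s, in which the tool goes at most 41.7 mm and 7.16 degrees, less where a joint would pass 70% of its speed; a pose out of reach is approached as far as the arm can. A call is refused whole if a number of a shift passes 41.7 or a number of a turn 0.125, either way. A call with a gripper value outside its range is refused whole. The fingers move at their own pace and stop on an object; FORCE is the grip in N (left out, the last holds). Time passes only in rows, so rows that do not move let the fingers close. It gives the time, the measured TCP pose, the force and the opening at its end, in the units of the state.
- ctrl.get_obs(): the state, without advancing time (a new reading comes with each control period).
- eyes.get_image(name): name is "side" or "top"; returns a dict with "image" (384x512x3 uint8, red, green, blue), "vertical_fov" (degrees; the focal length in pixels is half the picture's height over the tangent of half this angle, whatever the lens; pixels are square), "cx", "cy" (the principal point, pixels), "rvec" (rotation vector, rad) and "tvec" (3), from world to camera coordinates, as OpenCV has them. Camera axes: x right, y down, z forward; pixel columns grow to the right and rows downward; lengths in m; the calibration is good to about 2 mm. A picture is of the moment at which its call begins. There is no depth.
- ctrl.finish_job(): hands the job in, once; it reports no verdict.
Trained networks look in a picture, given as the dict that the camera call returned (one of the last four; its "shot" number tells which), for a name from the list of things; names that differ only in an ending like _2 or _b are one class to them, and where a whole thing is asked for, a point or a joint stands for the part that bears it (a point fixed in the world has none). Each returns a list of dicts, best first, with "confidence" (0 to 1); they miss things now and then, are a little off and sometimes report something else, mostly with a low value. They report only what shows in the picture. A call takes as long as a camera call. They do not tell look-alikes from the thing itself.
- spotter.look_for(query, picture): "centre" ([x, y, z] in m, in world coordinates, good to about 4 mm: the middle of the surface that is visible of it).
- spotter.outline_of(query, picture): "region" (384x512 bool, what is visible of it).
- spotter.mark_of(query, picture): "centre" ([x, y, z] in m, in world coordinates, good to about 4 mm: a listed point, or the origin of a listed thing).
The state is a dict: "t": time; "q": joint angles; "dq": joint speeds; "effort": joint torques, N m; "tool_pos": TCP position; "tool_rot": TCP orientation; "contact_force": force on the tool from outside, world axes, zero at the start; "wrist_torque": the same for the moment, N m; "opening": finger opening in m.
Only numpy, scipy, OpenCV 4.12 (cv2) and the standard library are available. Lean on these libraries where they do the work, as an engineer would, in place of code of your own. Each camera call takes 0.05 s, during which the arm holds its last target.

## Working session

There is one attempt and no reset: what is moved stays moved. The work goes in short steps, Python scripts to look and compute and a shell command to move; the robot and the scene stay as the last step left them, time stands still between calls to the robot, and variables do not carry over. Pictures are saved under pics/ and viewed, and the job is handed in when it is done.

```bash
ls; mkdir -p pics
python3 - <<'E'
from station import ctrl, eyes, spotter
import cv2
o=ctrl.get_obs(); print({k:o[k] for k in o})
for n in ["top","side"]:
    p=eyes.get_image(n)
    cv2.imwrite(f"pics/{n}0.png",cv2.cvtColor(p["image"],cv2.COLOR_RGB2BGR))
    print(n,p["vertical_fov"],p["cx"],p["cy"],p["rvec"],p["tvec"],p["shot"])
    for q in ["sampler_center","seat","saddle","cradle"]:
        for r in spotter.mark_of(q,p): print(q,r)
    for q in ["sampler","cradle","rocker"]:
        for r in spotter.look_for(q,p): print("look",q,r)
E
```

```text
pics
{'t': 0.0, 'q': array([-1.37799210e+00,  5.33773565e-02,  1.61429197e+00,  6.93875154e-06,
        1.47602077e+00, -1.19011125e-01]), 'dq': array([ 0.00067859,  0.00019704, -0.00098429,  0.00255796, -0.00010431,
        0.00162724]), 'effort': array([-5.41773752e-04, -3.93679869e+01, -3.70176566e+01, -1.12606640e-04,
        7.24849873e-03,  3.41394966e-06]), 'tool_pos': array([ 0.19168482, -0.59459935,  0.40345116]), 'tool_rot': array([-3.10141759e+00, -4.87490021e-01,  1.10617644e-04]), 'contact_force': array([ 0.30185631,  0.34736639, -0.4345796 ]), 'wrist_torque': array([-0.00540624, -0.01918967, -0.03191382]), 'opening': 0.08531482253716435}
top 57.35479626033739 255.40080012660516 190.31130566215955 [ 2.17234483 -2.13797868  0.17949774] [-0.00937492  0.5765406   1.09370677] 1
sampler_center {'centre': [0.5766, -0.2028, 0.0211], 'confidence': 0.84}
sampler_center {'centre': [0.3676, -0.1705, 0.0153], 'confidence': 0.73}
sampler_center {'centre': [0.4865, -0.3443, 0.0142], 'confidence': 0.67}
seat {'centre': [0.7844, 0.0956, -0.0019], 'confidence': 0.74}
seat {'centre': [0.4
[... 1108 characters left out ...]
013], 'confidence': 0.53}
saddle {'centre': [0.4228, 0.3346, 0.0978], 'confidence': 0.64}
saddle {'centre': [0.5582, 0.0015, 0.0027], 'confidence': 0.52}
saddle {'centre': [0.7919, -0.033, 0.0026], 'confidence': 0.18}
cradle {'centre': [0.4682, 0.2509, 0.0014], 'confidence': 0.58}
look sampler {'centre': [0.5843, -0.2177, 0.0306], 'confidence': 0.92}
look sampler {'centre': [0.5217, -0.01, 0.0212], 'confidence': 0.72}
look sampler {'centre': [0.3731, -0.1768, 0.0213], 'confidence': 0.68}
look sampler {'centre': [0.4887, -0.3633, 0.0261], 'confidence': 0.6}
look cradle {'centre': [0.4608, 0.2374, 0.0302], 'confidence': 0.75}
look rocker {'centre': [0.4678, 0.2491, 0.1013], 'confidence': 0.92}
```

View pics/top0.png

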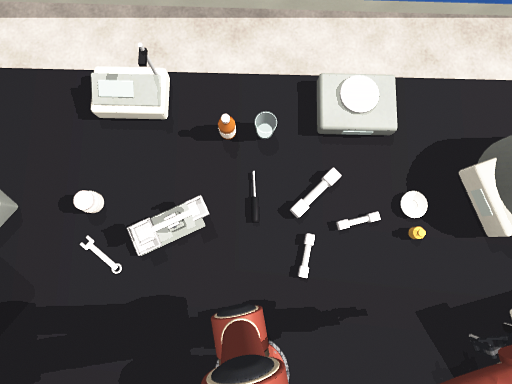

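View pics/side0.png

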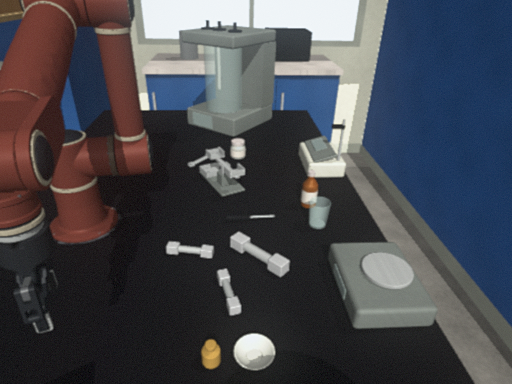

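The top view shows three dumbbell-like candidates: A at about (316,193), B at about (306,256) and C at about (358,221). The cradle is at about (167,226). I'll measure each candidate's size.

```bash
cat > h.py <<'E'
import numpy as np, cv2
def cam(p):
    R=cv2.Rodrigues(np.array(p["rvec"],float))[0]; t=np.array(p["tvec"],float)
    f=p["image"].shape[0]/2/np.tan(np.radians(p["vertical_fov"]/2))
    K=np.array([[f,0,p["cx"]],[0,f,p["cy"]],[0,0,1.]]); return K,R,t
def ray(p,uv,z):
    K,R,t=cam(p); c=-R.T@t
    d=R.T@np.linalg.inv(K)@np.array([uv[0],uv[1],1.]); return c+d*(z-c[2])/d[2]
def proj(p,X):
    K,R,t=cam(p); return cv2.projectPoints(np.atleast_2d(np.array(X,float)),np.array(p["rvec"],float),t,K,None)[0][:,0]
def save(p,name,box=None,s=1,pts=()):
    im=cv2.cvtColor(p["image"],cv2.COLOR_RGB2BGR)
    if box is None: box=(0,0,512,384)
    x0,y0,x1,y1=box
    im=cv2.resize(im[y0:y1,x0:x1],None,fx=s,fy=s,interpolation=cv2.INTER_CUBIC)
    for q in pts:
        u=(np.array(q)-[x0,y0]+.5)*s-.5; cv2.circle(im,tuple(int(round(v)) for v in u),2,(0,0,255),-1)
    cv2.imwrite("pics/"+name,im)
E
python3 - <<'E'
from station import ctrl, eyes, spotter
from h import *
for n in ["top","side"]:
    p=eyes.get_image(n)
    for r in spotter.outline_of("sampler",p):
        m=r["region"].astype(np.uint8); ys,xs=np.nonzero(m)
        c,(w,h),a=cv2.minAreaRect(np.c_[xs,ys].astype(np.float32))
        W=np.array([ray(p,(x,y),0.02)[:2] for x,y in zip(xs,ys)])
        rr=cv2.minAreaRect((W*1000).astype(np.float32))
        print(n,r["confidence"],np.round(c),len(xs),"world mm",np.round(rr[0]),np.round(rr[1]),round(rr[2],1))
    if n=="top":
        save(p,"topA.png",(270,150,400,290),5.0 if 0 else 4)
        save(p,"topcr.png",(70,180,220,285),5)
    else:
        save(p,"sideA.png",(150,210,310,330),5); save(p,"sidecr.png",(170,130,270,210),7)
E
```

```text
top 0.89 [357. 220.] 327 world mm [ 487. -337.] [ 32. 146.] 15.8
top 0.65 [315. 192.] 637 world mm [ 577. -200.] [ 40. 206.] 44.6
top 0.58 [306. 256.] 349 world mm [ 370. -168.] [ 32. 140.] 79.0
side 0.79 [229. 292.] 498 world mm [ 486. -349.] [ 33. 165.] 13.9
side 0.62 [259. 254.] 813 world mm [ 574. -200.] [ 69. 223.] 44.8
```

View pics/topA.png

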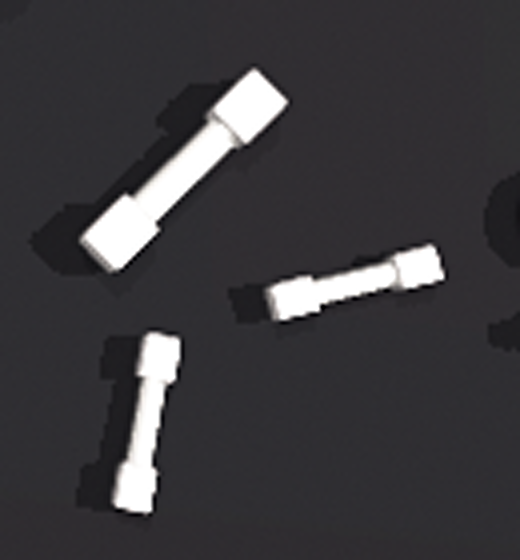

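View pics/topcr.png

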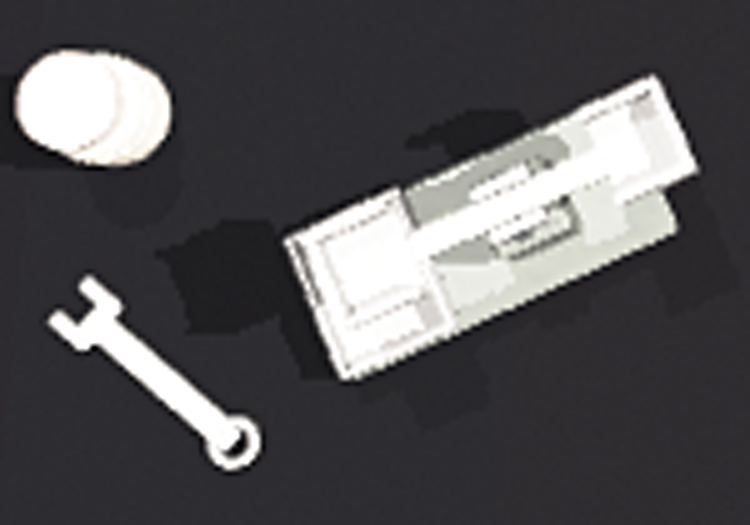

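View pics/sidecr.png

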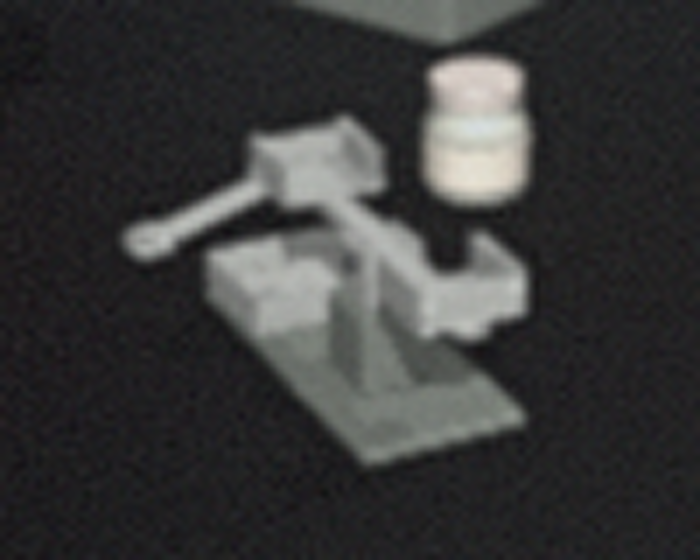

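A is the sampler: it measures 206 x 40 mm, while B and C are about 143 x 32 mm and so look-alikes. Next I'll fit its pose, then overlay a model on the cradle.

```bash
cat >> h.py <<'E'
def boxpts(x0,x1,y0,y1,z0,z1):
    return np.array([[x,y,z] for x in(x0,x1) for y in (y0,y1) for z in (z0,z1)],float)
def place(P,c,yaw,pitch=0):
    # local y along direction yaw (world angle of +y)
    y=np.array([np.cos(yaw),np.sin(yaw),0]); x=np.array([y[1],-y[0],0]); z=np.array([0,0,1.])
    return np.asarray(c)+P@np.array([x,y,z])
def wire(p,name,box,s,segs):
    im=cv2.cvtColor(p["image"],cv2.COLOR_RGB2BGR); x0,y0,x1,y1=box
    im=cv2.resize(im[y0:y1,x0:x1],None,fx=s,fy=s,interpolation=cv2.INTER_CUBIC)
    for a,b,c in segs:
        q=(proj(p,[a,b])-[x0,y0]+.5)*s-.5
        cv2.line(im,tuple(int(round(v)) for v in q[0]),tuple(int(round(v)) for v in q[1]),c,1)
    cv2.imwrite("pics/"+name,im)
def loop(P,c): return [(P[i],P[(i+1)%len(P)],c) for i in range(len(P))]
def rect(x0,x1,y0,y1,z): return np.array([[x0,y0,z],[x1,y0,z],[x1,y1,z],[x0,y1,z]],float)
def cradle_segs(c,yaw):
    S=[]
    for s in (1,-1):
        S+=loop(place(rect(-.025,.025,s*.058,s*.108,.119),[c[0],c[1],0],yaw),(0,0,255) if s>0 else (255,0,0))
    S+=loop(place(rect(-.008,.008,-.113,.113,.095),[c[0],c[1],0],yaw),(0,200,0))
    S+=loop(place(rect(-.038,.038,.062,.158,.032),[c[0],c[1],0],yaw),(0,200,255))
    return S
E
python3 - <<'E'
from station import eyes, spotter
from h import *
from scipy.optimize import minimize
ps=[eyes.get_image(n) for n in ("top","side")]
obs=[]
for p in ps:
    g=p["image"].max(2); b=np.zeros_like(g)
    u=proj(p,[[.576,-.202,.02]])[0]; b[:]=0
    n,l=cv2.connectedComponents((g>110).astype(np.uint8)); obs.append((l==l[int(u[1]),int(u[0])]))
    print(obs[-1].sum())
L=[boxpts(-.02,.02,.05,.1,0,.04),boxpts(-.02,.02,-.1,-.05,0,.04),boxpts(-.012,.012,-.06,.06,.008,.033)]
S=8
def mask(p,x):
    m=np.zeros((384*2,512*2),np.uint8)
    for B in L:
        h=cv2.convexHull(((proj(p,place(B,[x[0],x[1],0],x[2]))+.5)*2-.5).astype(np.float32))
        cv2.fillConvexPoly(m,np.round(h*16).astype(np.int32),255,cv2.LINE_AA,4)
    return cv2.resize(m,(512,384),interpolation=cv2.INTER_AREA)/255.
for which in ([0],[1],[0,1]):
    f=lambda v:sum(np.abs(mask(ps[i],[v[0]/1000,v[1]/1000,v[2]/100])-obs[i]).sum() for i in which)
    r=minimize(f,[576,-202,np.radians(135)*100],method="Nelder-Mead",options=dict(initial_simplex=[[576,-202,235],[582,-202,235],[576,-196,235],[576,-202,243]]))
    print(which,r.x[:2],np.degrees(r.x[2]/100),r.fun)
c=(.469,.2514)
wire(ps[0],"w_top.png",(110,180,220,270),7,cradle_segs(c,np.radians(115)))
wire(ps[1],"w_side.png",(185,135,255,205),8,cradle_segs(c,np.radians(115)))
E
```

```text
671
895
[0] [ 576.60845617 -198.60240246] 134.90092011007746 54.733333333333334
[1] [ 574.86189098 -201.19221514] 133.94412212163678 178.14901960784317
[0, 1] [ 576.42853661 -198.74986566] 134.857421753972 244.20784313725488
```

View pics/w_top.png

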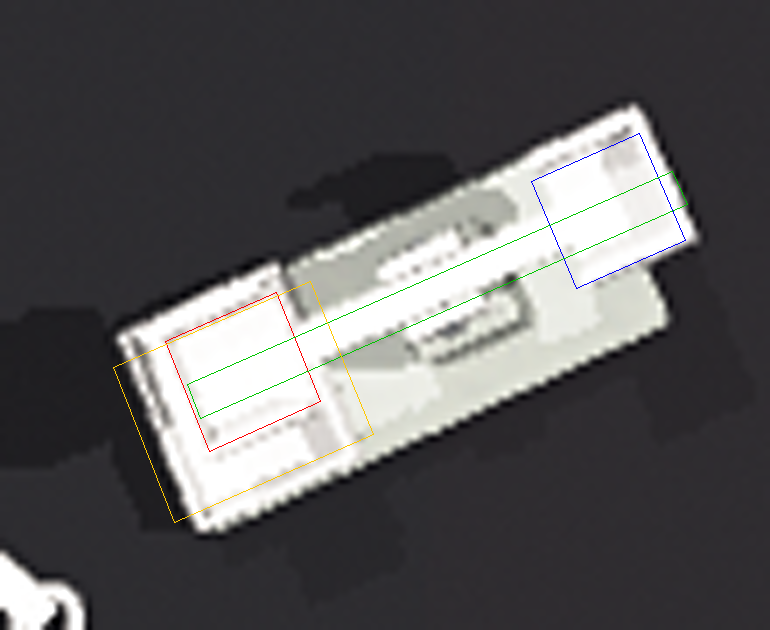

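View pics/w_side.png

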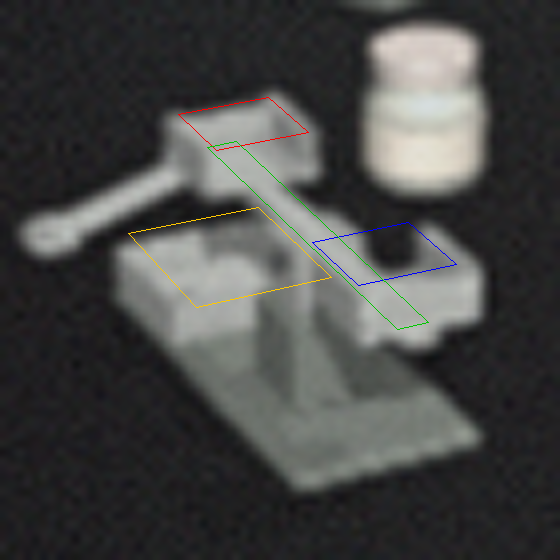

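```bash
cat >> h.py <<'E'
def cradle_segs(c,yaw,t=.003):
    S=[];o=[c[0],c[1],0]
    for s in (1,-1):
        col=(0,0,255) if s>0 else (255,0,0)
        S+=loop(place(rect(-.025-t,.025+t,s*.063,s*(.108+t),.119),o,yaw),col)
        S+=loop(place(rect(-.025,.025,s*.063,s*.108,.097),o,yaw),(255,0,255))
    S+=loop(place(rect(-.008,.008,-.063,.063,.095),o,yaw),(0,200,0))
    S+=loop(place(rect(-.038,.038,.062,.158,.032),o,yaw),(0,200,255))
    return S
E
python3 - <<'E'
from station import eyes, spotter
from h import *
ps=[eyes.get_image(n) for n in ("top","side")]
for q in ("seat","saddle","cradle"):
  for p in ps: print(q,[(r["centre"],r["confidence"]) for r in spotter.mark_of(q,p)])
c=(.475,.250)
wire(ps[0],"w_top2.png",(110,180,220,270),7,cradle_segs(c,np.radians(114.5)))
wire(ps[1],"w_side2.png",(185,135,255,205),8,cradle_segs(c,np.radians(114.5)))
E
```

```text
seat [([0.4628, 0.2558, 0.1151], 0.64)]
seat []
saddle [([0.4294, 0.3329, 0.1003], 0.95), ([0.5338, 0.5313, 0.0002], 0.36)]
saddle [([0.4306, 0.3352, 0.0972], 0.96), ([0.541, -0.5294, -0.0007], 0.45)]
cradle [([0.4725, 0.2518, 0.0029], 0.7)]
cradle [([0.4711, 0.2505, 0.0009], 0.96)]
```

View pics/w_top2.png

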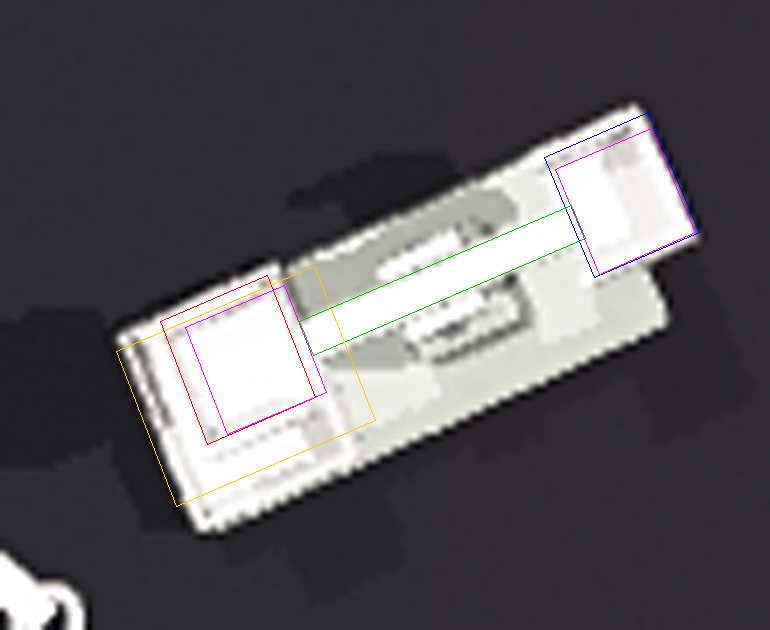

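View pics/w_side2.png

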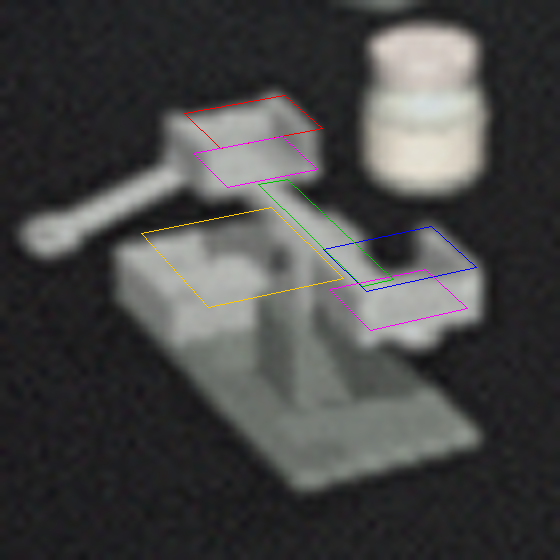

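```bash
sed -i 's/rect(-.038,.038,.062,.158,.032)/rect(-.048,.048,.072,.148,.032)/; s/s\*.063/s*.058/g; s/,yaw,t=.003/,yaw,t=.004/' h.py
python3 - <<'E'
from station import eyes, spotter
from h import *
ps=[eyes.get_image(n) for n in ("top","side")]
c=(.473,.252)
wire(ps[0],"w_top3.png",(110,180,220,270),7,cradle_segs(c,np.radians(114.5)))
wire(ps[1],"w_side3.png",(185,135,255,205),8,cradle_segs(c,np.radians(114.5)))
E
```

```text
(no output)
```

View pics/w_top3.png

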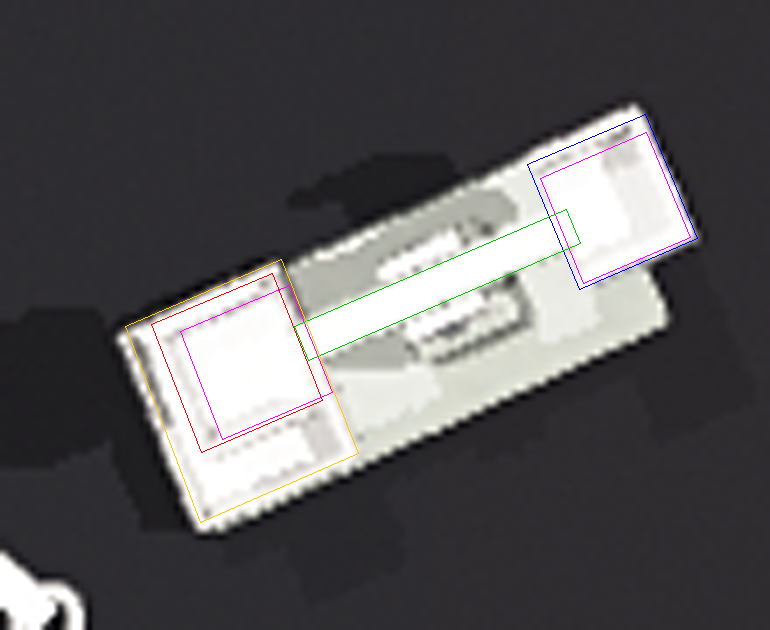

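View pics/w_side3.png

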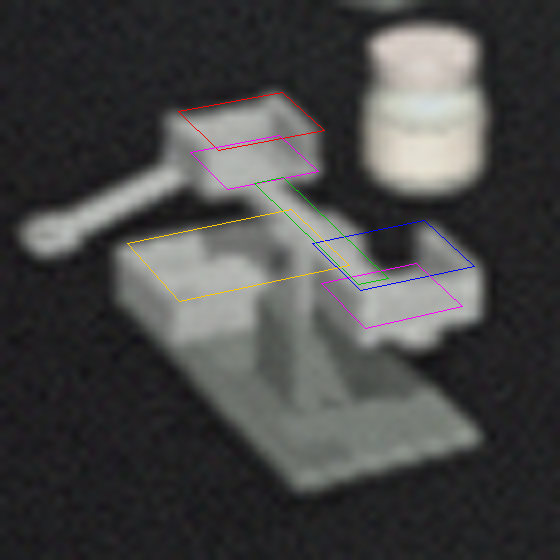

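```bash
python3 -m crank '[[0,0,0,35,-18.5,0,-1],[0,0,0,35,-18.5,0,-1],[0,0,0,35,-18.5,0,-1],[0,0,0,35,-18.5,0,-1],[0,0,0,35,-18.5,0,-1],[0,0,0,35,-18.5,0,-1],[0,0,0,35,-18.5,0,-1],[0,0,0,35,-18.5,0,-1]]'
python3 -m crank '[[0,0,-0.12,0,0,0,-1],[0,0,-0.12,0,0,0,-1],[0,0,-0.12,0,0,0,-1],[0,0,-0.12,0,0,0,-1],[0,0,-0.12,0,0,0,-1],[0,0,-0.12,0,0,0,-1],[0,0,-0.12,0,0,0,-1],[0,0,-0.12,0,0,0,-1]]'
python3 -m crank '[[0,0,-0.12,0,0,0,-1],[0,0,-0.12,0,0,0,-1],[0,0,-0.12,0,0,0,-1],[0,0,-0.12,0,0,0,-1],[0,0,-0.12,0,0,0,-1],[0,0,-0.12,0,0,0,-1],[0,0,-0.12,0,0,0,-1],[0,0,-0.12,0,0,0,-1]]'
cat >> h.py <<'E'
from scipy.spatial.transform import Rotation as Ro
def go(o,target,yawx,tilt=0):
    """remaining shift (tool axes, mm) and turn (rotvec, tool) to reach TCP target with tool x at yawx deg, tool down;
    tilt>0 : tool x end dips down (rad)"""
    R=Ro.from_rotvec(o["tool_rot"]); y=np.radians(yawx)
    X=np.array([np.cos(y),np.sin(y),0]); Z=np.array([0,0,-1.]); Y=np.cross(Z,X)
    Xt=X*np.cos(tilt)+Z*np.sin(tilt); Zt=np.cross(Xt,Y)
    T=Ro.from_matrix(np.c_[Xt,Y,Zt])
    d=R.inv().apply(np.array(target)-o["tool_pos"])*1000
    xw=R.apply([1,0,0])
    print("t",round(o["t"],2),"pos",np.round(o["tool_pos"],4),"yawx",round(np.degrees(np.arctan2(xw[1],xw[0])),2),"dip",round(np.degrees(np.arcsin(-xw[2])),2),"q",np.round(o["q"],3))
    print(" shift",np.round(d,1),"turn",np.round((R.inv()*T).as_rotvec(),4))
    print(" F",np.round(o["contact_force"],2),"tau",np.round(o["wrist_torque"],3),"open",round(o["opening"],4))
E
python3 -c "
from station import ctrl
from h import *
go(ctrl.get_obs(),[.576,-.2005,.4],134.7)"
```

```text
t: 2.27
tool_pos: [0.4164, -0.3652, 0.4045]
tool_rot: [3.103, 0.463, -0.001]
contact_force: [0.5, -0.9, 0.0]
opening: 0.0851
t: 2.93
tool_pos: [0.4232, -0.3562, 0.4055]
tool_rot: [2.499, 1.896, 0.001]
contact_force: [-0.4, -0.7, 0.0]
opening: 0.0854
t: 3.6
tool_pos: [0.4231, -0.356, 0.406]
tool_rot: [1.285, 2.861, -0.003]
contact_force: [0.1, -0.3, 0.4]
opening: 0.0852
t 3.6 pos [ 0.4231 -0.356   0.406 ] yawx 131.64 dip 0.33 q [-0.834 -0.122  1.781  0.     1.477 -1.561]
 shift [ 14.7 217.6   6. ] turn [ 0.0001  0.0058 -0.0534]
 F [ 0.08 -0.34  0.37] tau [0.001 0.072 0.008] open 0.0852
```

```bash
python3 -m crank '[[0,0.006,-0.027,2.5,37,1,-1],[0,0,-0.027,2.5,37,1,-1],[0,0,0,2.5,37,1,-1],[0,0,0,2.5,37,1,-1],[0,0,0,2.5,37,1,-1],[0,0,0,2.5,33,1,-1],[0,0,0,0,0,0,-1]]'
python3 - <<'E'
from station import ctrl,eyes
from h import *
go(ctrl.get_obs(),[.576,-.2005,.4],134.7)
go(ctrl.get_obs(),[.576,-.2005,.177],134.7)
p=eyes.get_image("top"); save(p,"t4.png",(230,120,400,270),4,proj(p,[[.576,-.2005,.034]]))
p=eyes.get_image("side"); save(p,"s4.png",(170,180,330,300),4,proj(p,[[.576,-.2005,.034]]))
E
```

```text
t: 4.18
tool_pos: [0.5737, -0.1891, 0.4007]
tool_rot: [1.209, 2.897, -0.001]
contact_force: [-0.5, -0.1, -0.4]
opening: 0.0855
t 4.18 pos [ 0.5737 -0.1891  0.4007] yawx 134.7 dip 0.17 q [-4.410e-01  5.000e-03  1.668e+00 -1.000e-03  1.465e+00 -1.221e+00]
 shift [-9.7 -6.4  0.7] turn [ 0.0003  0.003  -0.    ]
 F [-0.54 -0.05 -0.41] tau [-0.043  0.018 -0.011] open 0.0855
t 4.18 pos [ 0.5737 -0.1891  0.4007] yawx 134.7 dip 0.17 q [-4.410e-01  5.000e-03  1.668e+00 -1.000e-03  1.465e+00 -1.221e+00]
 shift [ -9.   -6.5 223.7] turn [ 0.0003  0.003  -0.    ]
 F [-0.54 -0.05 -0.41] tau [-0.043  0.018 -0.011] open 0.0855
```

View pics/s4.png

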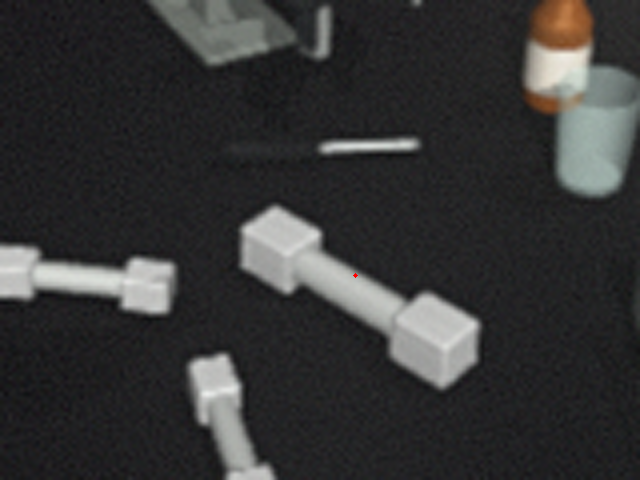

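The side crop shows the red dot in the middle of A's tube at about (355,275), with 40 mm cubic caps at both ends. That confirms the choice, so I'm descending.

```bash
python3 -m crank '[[0,0.003,0,-9.5,-6.4,20,-1],[0,0,0,0,0,37,-1],[0,0,0,0,0,37,-1],[0,0,0,0,0,37,-1],[0,0,0,0,0,37,-1],[0,0,0,0,0,20,-1],[0,0,0,0,0,0,-1]]'
python3 - <<'E'
from station import ctrl,eyes
from h import *
go(ctrl.get_obs(),[.576,-.2005,.177],134.7)
E
```

```text
t: 4.87
tool_pos: [0.5721, -0.2131, 0.2131]
tool_rot: [1.221, 2.88, -0.011]
contact_force: [-1.5, 0.2, -0.7]
opening: 0.0854
t 4.87 pos [ 0.5721 -0.2131  0.2131] yawx 134.04 dip 0.84 q [-0.477  0.205  1.786 -0.007  1.137 -1.243]
 shift [ 6.9 11.6 36. ] turn [-0.0014  0.0146 -0.0115]
 F [-1.51  0.23 -0.75] tau [ 0.048  0.048 -0.003] open 0.0854
```

```bash
python3 -m crank '[[0,0.014,-0.011,7,11.5,0,-1],[0,0,0,0,0,0,-1]]'
python3 - <<'E'
from station import ctrl,eyes
from h import *
go(ctrl.get_obs(),[.576,-.2005,.177],134.7)
E
```

```text
t: 5.03
tool_pos: [0.5743, -0.2013, 0.2127]
tool_rot: [-1.214, -2.894, 0.002]
contact_force: [0.4, 0.1, -0.2]
opening: 0.085
t 5.03 pos [ 0.5743 -0.2013  0.2127] yawx 134.49 dip -0.18 q [-4.590e-01  2.050e-01  1.787e+00 -1.000e-03  1.153e+00 -1.235e+00]
 shift [-0.7  1.9 35.7] turn [-0.0025 -0.0032 -0.0036]
 F [ 0.43  0.06 -0.23] tau [ 0.045  0.021 -0.015] open 0.085
```

```bash
python3 -m crank '[[0,0,-0.003,0,1.5,12,-1],[0,0,0,0,0,12,-1],[0,0,0,0,0,11,-1],[0,0,0,0,0,0,-1]]'
python3 - <<'E'
from station import ctrl,eyes
from h import *
go(ctrl.get_obs(),[.576,-.2005,.177],134.7)
E
```

```text
t: 5.37
tool_pos: [0.5782, -0.2013, 0.1823]
tool_rot: [1.206, 2.891, -0.004]
contact_force: [-0.7, 0.4, -1.6]
opening: 0.0851
t 5.37 pos [ 0.5782 -0.2013  0.1823] yawx 134.73 dip 0.53 q [-0.456  0.253  1.789 -0.002  1.09  -1.236]
 shift [ 2.1 -1.   5.3] turn [0.0014 0.0092 0.0006]
 F [-0.7   0.43 -1.6 ] tau [0.045 0.012 0.017] open 0.0851
```

```bash
python3 -m crank '[[0,0.009,0,2,-1,4.5,-1],[0,0,0,0,0,0,1],[0,0,0,0,0,0,1],[0,0,0,0,0,0,1],[0,0,0,0,0,0,1],[0,0,0,0,0,0,1]]' 30
python3 -m crank '[[0,0,0,0,0,0,1],[0,0,0,0,0,0,1],[0,0,0,0,0,0,1],[0,0,0,0,0,0,1]]' 100
python3 - <<'E'
from station import ctrl,eyes
from h import *
go(ctrl.get_obs(),[.576,-.2005,.177],134.7)
E
```

```text
t: 5.87
tool_pos: [0.5765, -0.2009, 0.1783]
tool_rot: [1.208, 2.899, 0.001]
contact_force: [-0.3, 0.4, -1.1]
opening: 0.0273
t: 6.2
tool_pos: [0.5766, -0.2009, 0.1786]
tool_rot: [1.207, 2.898, 0.001]
contact_force: [0.2, 0.7, 0.1]
opening: 0.0251
t 6.2 pos [ 0.5766 -0.2009  0.1786] yawx 134.76 dip 0.09 q [-4.570e-01  2.570e-01  1.792e+00  1.000e-03  1.091e+00 -1.239e+00]
 shift [ 0.7 -0.1  1.6] turn [0.0015 0.0016 0.0011]
 F [0.15 0.65 0.06] tau [-0.003  0.029  0.053] open 0.0251
```

```bash
python3 -m crank '[[0,0,0,0,0,-10,1],[0,0,0,0,0,-15,1],[0,0,0,0,0,-20,1],[0,0,0,0,0,-25,1],[0,0,0,0,0,-30,1],[0,0,0,0,0,-20,1],[0,0,0,0,0,0,1],[0,0,0,0,0,0,1]]'
for i in 1 2 3; do python3 -m crank '[[0,0,0,0,0,0,1],[0,0,0,0,0,0,1]]' >/dev/null
python3 - <<'E'
from station import ctrl,eyes
from h import *
o=ctrl.get_obs(); R=Ro.from_rotvec(o["tool_rot"])
print(o["contact_force"],o["wrist_torque"], "tool frame tau", R.inv().apply(o["wrist_torque"]))
go(o,[.576,-.2005,.3],134.7)
E
done
python3 - <<'E'
from station import ctrl,eyes
from h import *
p=eyes.get_image("side"); save(p,"s5.png",(150,130,350,290),4)
p=eyes.get_image("top"); save(p,"t5.png",(230,120,400,270),4)
E
```

```text
t: 6.87
tool_pos: [0.572, -0.1987, 0.296]
tool_rot: [-1.201, -2.88, -0.006]
contact_force: [0.3, 0.5, -5.2]
opening: 0.0253
[ 0.35557105  0.00557262 -5.17105786] [0.15348098 0.10482724 0.01663052] tool frame tau [-0.03309707  0.18271303 -0.01850053]
t 7.03 pos [ 0.5712 -0.1982  0.2936] yawx 134.72 dip -1.41 q [-0.458  0.103  1.751  0.003  1.312 -1.239]
 shift [-4.8  1.8 -6.5] turn [-0.0058 -0.0246  0.0005]
 F [ 0.36  0.01 -5.17] tau [0.153 0.105 0.017] open 0.0253
[-0.15195446 -0.90542433 -4.53667142] [0.11112921 0.1078586  0.04209986] tool frame tau [-0.00025662  0.15452615 -0.04332643]
t 7.2 pos [ 0.5701 -0.1977  0.2897] yawx 134.72 dip -1.75 q [-0.458  0.106  1.755  0.003  1.312 -1.239]
 shift [ -5.8   2.1 -10.5] turn [-0.0078 -0.0306  0.0004]
 F [-0.15 -0.91 -4.54] tau [0.111 0.108 0.042] open 0.0254
[-1.04553076  0.28731701 -4.16483059] [ 0.14011021  0.09790994 -0.01498414] tool frame tau [-0.02949684  0.1685765   0.01239571]
t 7.37 pos [ 0.5694 -0.1974  0.2869] yawx 134.71 dip -2.01 q [-0.458  0.109  1.757  0.003  1.312 -1.239]
 shift [ -6.4   2.3 -13.4] turn [-0.0093 -0.0352  0.0003]
 F [-1.05  0.29 -4.16] tau [ 0.14   0.098 -0.015] open 0.0251
```

View pics/s5.png

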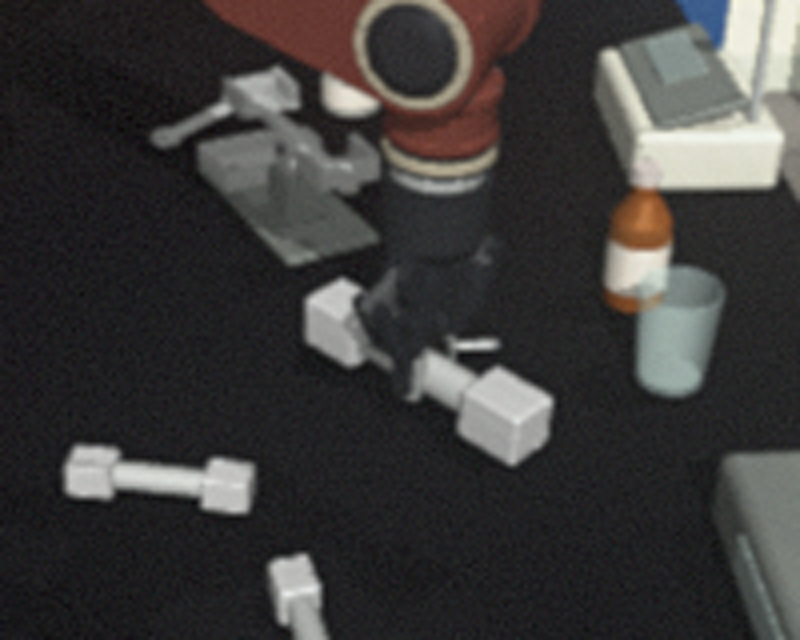

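The side crop shows the sampler held in the jaws with the near-right cap at about (505,415). The wrist load is 5 N, and the moment of (0.14, 0.10) N·m puts the centre of mass about 35–40 mm towards (+x,−y), the tool −x end. The wrist is also sagging that way, so −x is the heavy end. Tool x therefore has to end at −65°, reached the long way round.

```bash
python3 -m crank '[[0,-0.02,0,0,0,-25,1],[0,-0.02,0,0,0,-35,1],[0,-0.005,0,0,0,-35,1],[0,-0.005,0,0,0,-20,1],[0,0,0.06,0,0,-2,1],[0,0,0.12,0,0,-2,1],[0,0,0.12,0,0,-2,1],[0,0,0.12,0,0,-2,1]]'
python3 - <<'E'
from station import ctrl,eyes
from h import *
go(ctrl.get_obs(),[.576,-.2005,.4],-65)
E
```

```text
t: 8.13
tool_pos: [0.5706, -0.1969, 0.4141]
tool_rot: [1.801, 2.56, -0.019]
contact_force: [1.0, 0.3, -4.0]
opening: 0.0253
t 8.13 pos [ 0.5706 -0.1969  0.4141] yawx 109.75 dip 0.94 q [-0.453 -0.005  1.656 -0.014  1.481 -0.797]
 shift [-5.   3.9 14.1] turn [0.0248 0.0058 3.0499]
 F [ 1.04  0.32 -4.  ] tau [ 0.179  0.029 -0.018] open 0.0253
```

```bash
for i in 1; do python3 -m crank '[[0,0,0.12,0,0,-1,1],[0,0,0.12,0,0,-1,1],[0,0,0.12,0,0,-1,1],[0,0,0.12,0,0,-1,1],[0,0,0.12,0,0,-1,1],[0,0,0.12,0,0,-1,1],[0,0,0.12,0,0,-1,1],[0,0,0.12,0,0,-1,1]]'
python3 -m crank '[[0,-0.005,0.12,0,0,-1,1],[0,-0.005,0.12,0,0,-1,1],[0,-0.005,0.12,0,0,-1,1],[0,-0.005,0.12,0,0,-1,1],[0,-0.005,0.12,0,0,-1,1],[0,-0.005,0.12,0,0,-1,1],[0,-0.005,0.12,0,0,-1,1],[0,-0.005,0.12,0,0,-1,1]]'; done
python3 - <<'E'
from station import ctrl,eyes
from h import *
go(ctrl.get_obs(),[.473,.251,.4],-65)
E
```

```text
t: 8.8
tool_pos: [0.5709, -0.1967, 0.4243]
tool_rot: [2.802, 1.38, 0.001]
contact_force: [0.7, -0.3, -3.9]
opening: 0.0251
t: 9.47
tool_pos: [0.5715, -0.1965, 0.4336]
tool_rot: [3.105, -0.131, -0.029]
contact_force: [0.7, -0.6, -4.3]
opening: 0.0252
t 9.47 pos [ 0.5715 -0.1965  0.4336] yawx -4.84 dip 0.97 q [-0.448 -0.009  1.628 -0.039  1.526  1.209]
 shift [-135.3 -438.6   20.6] turn [ 0.0405 -0.003   1.0501]
 F [ 0.66 -0.57 -4.3 ] tau [-0.039 -0.167  0.013] open 0.0252
```

```bash
python3 -m crank '[[0,0,0.12,0,0,1,1],[0,0,0.12,0,0,1,1],[0,0,0.12,0,0,1,1],[0,0,0.12,0,0,1,1],[0,0,0.12,0,0,1,1],[0,0,0.12,0,0,1,1],[0,0,0.12,0,0,1,1],[0,0,0.09,0,0,1,1]]'
python3 - <<'E'
from station import ctrl,eyes
from h import *
go(ctrl.get_obs(),[.473,.251,.4],-65)
E
```

```text
t: 10.13
tool_pos: [0.5723, -0.1973, 0.4277]
tool_rot: [2.681, -1.561, 0.017]
contact_force: [0.8, 0.2, -4.2]
opening: 0.0253
t 10.13 pos [ 0.5723 -0.1973  0.4277] yawx -60.41 dip -1.66 q [-0.448 -0.007  1.635 -0.04   1.505  2.18 ]
 shift [-439.4 -135.4   11.2] turn [ 0.0267 -0.03    0.0798]
 F [ 0.75  0.19 -4.17] tau [-0.12  -0.077  0.005] open 0.0253
```

```bash
python3 -m crank '[[0.02,-0.02,0.02,-20,-6,1,1],[0,-0.004,0.02,-36,-11,0,1],[0,-0.004,0.02,-36,-11,0,1],[0,-0.004,0,-36,-11,0,1],[0,-0.004,0,-36,-11,0,1],[0,-0.004,0,-36,-11,0,1],[0,-0.004,0,-36,-11,0,1],[0,-0.004,0,-36,-11,0,1]]'
python3 - <<'E'
from station import ctrl,eyes
from h import *
go(ctrl.get_obs(),[.473,.251,.36],-65)
E
```

```text
t: 10.8
tool_pos: [0.5252, 0.086, 0.4257]
tool_rot: [-2.645, 1.689, 0.011]
contact_force: [0.3, -0.0, -3.3]
opening: 0.0251
t 10.8 pos [0.5252 0.086  0.4257] yawx -65.11 dip 0.44 q [ 0.021 -0.182  1.802  0.007  1.526  2.728]
 shift [-171.2  -22.2   66.9] turn [ 0.001   0.0076 -0.002 ]
 F [ 0.29 -0.01 -3.25] tau [-0.159 -0.184 -0.059] open 0.0251
```

```bash
python3 -m crank '[[0,0,0,-36,-5,8,1],[0,0,0,-36,-5,12,1],[0,-0.002,0,-36,-5,12,1],[0,-0.004,0,-26,-5,12,1],[0,-0.004,0,-12,0,6,1],[0,-0.006,0,-4,0,0,1],[0,-0.006,0,0,0,-1,1],[0,-0.006,0,0,0,-1,1]]'
python3 - <<'E'
from station import ctrl,eyes
from h import *
go(ctrl.get_obs(),[.473,.251,.34],-65)
E
```

```text
t: 11.47
tool_pos: [0.475, 0.2437, 0.3807]
tool_rot: [-2.636, 1.662, 0.033]
contact_force: [0.2, -0.5, -4.3]
opening: 0.0252
t 11.47 pos [0.475  0.2437 0.3807] yawx -64.47 dip 1.81 q [ 0.328 -0.154  1.852  0.033  1.437  3.02 ]
 shift [-6.1 -1.  40.9] turn [-0.0099  0.0317  0.0091]
 F [ 0.17 -0.55 -4.3 ] tau [-0.23  -0.133 -0.046] open 0.0252
```

```bash
python3 -m crank '[[-0.01,0.03,0.009,-4,-1,15,1],[0,0.03,0,-2,0,18,1],[0,0.026,0,0,0,18,1],[0,0,0,0,0,8,1],[0,0,0,0,0,-1,1],[0,0,0,0,0,-1,1]]'
python3 - <<'E'
from station import ctrl,eyes
from h import *
go(ctrl.get_obs(),[.473,.251,.315],-65)
p=eyes.get_image("side"); save(p,"s6.png",(160,100,280,210),6)
p=eyes.get_image("top"); save(p,"t6.png",(100,170,230,280),6)
E
```

```text
t: 11.97
tool_pos: [0.479, 0.2439, 0.3297]
tool_rot: [2.621, -1.689, 0.088]
contact_force: [-0.6, -0.4, -3.7]
opening: 0.0252
t 11.97 pos [0.479  0.2439 0.3297] yawx -65.62 dip -3.38 q [ 0.344 -0.101  1.892 -0.059  1.334  3.073]
 shift [-9.8  2.7 14.1] turn [-0.0118 -0.0591 -0.0105]
 F [-0.64 -0.38 -3.69] tau [-0.099  0.003 -0.005] open 0.0252
```

View pics/s6.png

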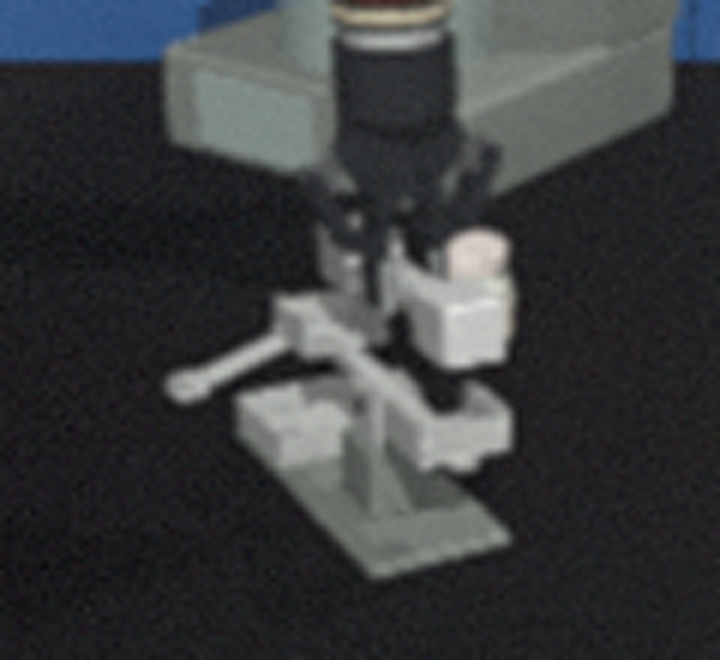

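View pics/t6.png

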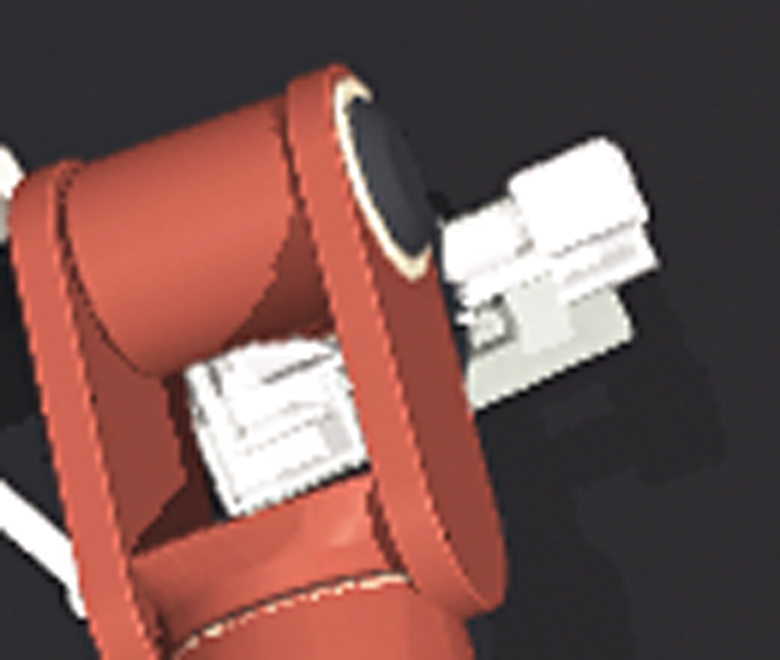

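```bash
cat >> h.py <<'E'
def gos(o,centre,yawx,dipdeg,L=.1586):
    """target: sampler centre (held point L ahead of the TCP)"""
    y=np.radians(yawx); t=np.radians(dipdeg)
    X=np.array([np.cos(y),np.sin(y),0]); Z=np.array([0,0,-1.])
    Zt=Z*np.cos(t)-X*np.sin(t)
    R=Ro.from_rotvec(o["tool_rot"]); print("sampler now",np.round(o["tool_pos"]+R.apply([0,0,L]),4))
    go(o,np.array(centre)-L*Zt,yawx,t)
def sampler_segs(o,L=.1586,col=(0,255,0)):
    R=Ro.from_rotvec(o["tool_rot"]); S=[]
    for a,b in((.05,.1),(-.1,-.05)):
        P=[]
        for z in (-.02,.02):
            Q=o["tool_pos"]+R.apply(np.array([[a,-.02,L+z],[b,-.02,L+z],[b,.02,L+z],[a,.02,L+z]])); P.append(Q); S+=loop(Q,col)
        S+=[(P[0][i],P[1][i],col) for i in range(4)]
    return S
E
python3 - <<'E'
from station import ctrl,eyes
from h import *
o=ctrl.get_obs(); gos(o,[.473,.251,.15],-65,-3)
for n,b,s in (("side",(170,100,270,200),7),("top",(110,170,230,270),6)):
    p=eyes.get_image(n); wire(p,n+"7.png",b,s,sampler_segs(o)+cradle_segs((.473,.251),np.radians(115))[8:])
E
```

```text
sampler now [0.485  0.2366 0.1723]
t 12.07 pos [0.4791 0.2442 0.3306] yawx -65.61 dip -3.4 q [ 0.345 -0.101  1.891 -0.06   1.334  3.073]
 shift [-18.3   3.2  21.1] turn [-0.0134 -0.007  -0.0105]
 F [ 0.73  1.1  -4.72] tau [-0.113 -0.029 -0.003] open 0.0251
```

View pics/side7.png

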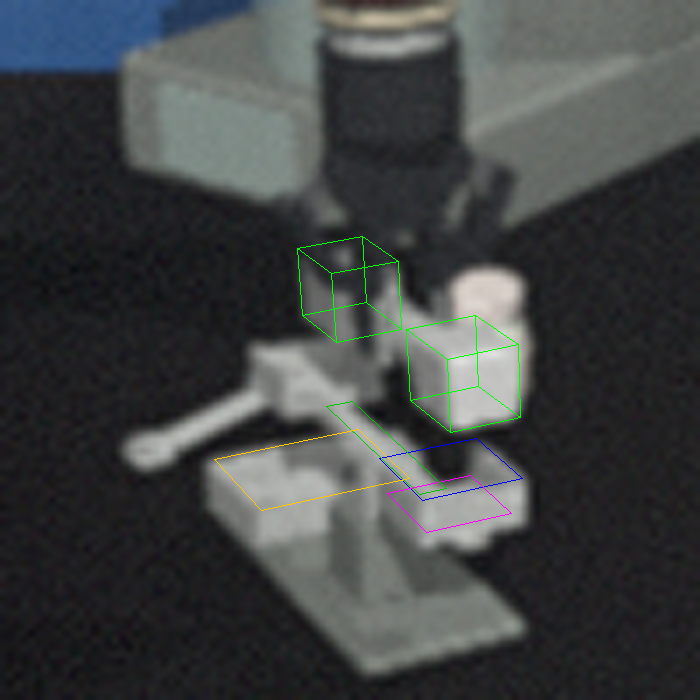

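View pics/top7.png

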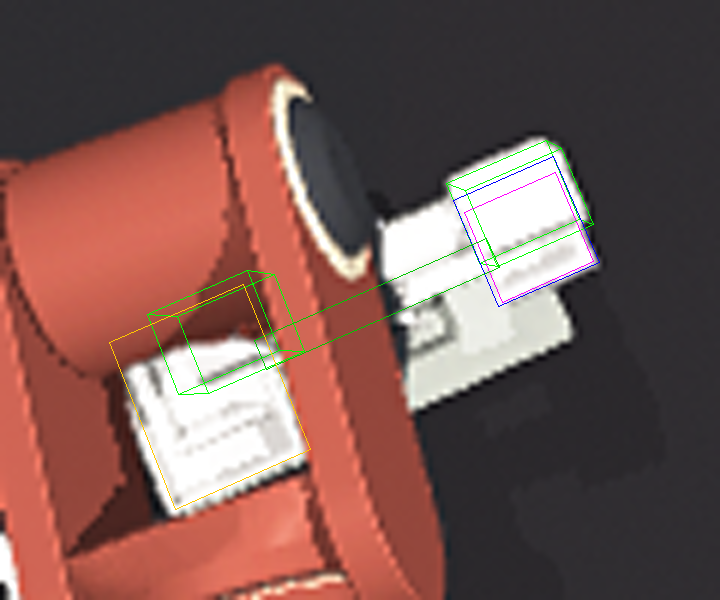

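Overlays show the held-sampler model lying right on the sampler: near cap at about (465,375) in the side crop, (520,190) in the top crop. The cradle model sits within about 1 px. I'm moving to hover over the seat.

```bash
python3 -m crank '[[-0.012,-0.004,-0.01,-12,3,4,1],[0,0,0,-6,0,6,1],[0,0,0,0,0,6,1],[0,0,0,0,0,-1,1],[0,0,0,0,0,-1,1]]'
python3 - <<'E'
from station import ctrl,eyes
from h import *
o=ctrl.get_obs(); gos(o,[.473,.251,.14],-65,-3)
E
```

```text
t: 12.58
tool_pos: [0.4684, 0.261, 0.3162]
tool_rot: [2.629, -1.671, 0.075]
contact_force: [0.1, -0.2, -3.5]
opening: 0.0253
sampler now [0.4727 0.2534 0.1578]
t 12.58 pos [0.4684 0.261  0.3162] yawx -64.91 dip -3.13 q [ 0.38  -0.088  1.904 -0.056  1.319  3.098]
 shift [ 1.7  0.1 17.9] turn [-0.0043 -0.0023  0.0016]
 F [ 0.11 -0.23 -3.46] tau [-0.134 -0.068 -0.017] open 0.0253
```

```bash
python3 -m crank '[[-0.004,0,0,1.5,0,5,1],[0,0,0,0,0,7,1],[0,0,0,0,0,6,1],[0,0,0,0,0,4,1],[0,0,0,0,0,0,1],[0,0,0,0,0,-1,1]]'
python3 - <<'E'
from station import ctrl,eyes
from h import *
o=ctrl.get_obs(); gos(o,[.473,.251,.120],-65,-3)
for n,b,s in (("side",(170,100,270,200),7),("top",(110,170,230,270),6)):
    p=eyes.get_image(n); wire(p,n+"8.png",b,s,[])
E
```

```text
t: 13.08
tool_pos: [0.4696, 0.258, 0.2922]
tool_rot: [2.624, -1.669, 0.071]
contact_force: [-0.1, -0.6, -4.7]
opening: 0.025
sampler now [0.473  0.25   0.1338]
t 13.08 pos [0.4696 0.258  0.2922] yawx -64.92 dip -3.15 q [ 0.374 -0.061  1.921 -0.057  1.281  3.095]
 shift [-1.3 -0.2 13.8] turn [ 0.0017 -0.0026  0.0014]
 F [-0.1  -0.61 -4.74] tau [-0.126 -0.054 -0.018] open 0.025
```

View pics/side8.png

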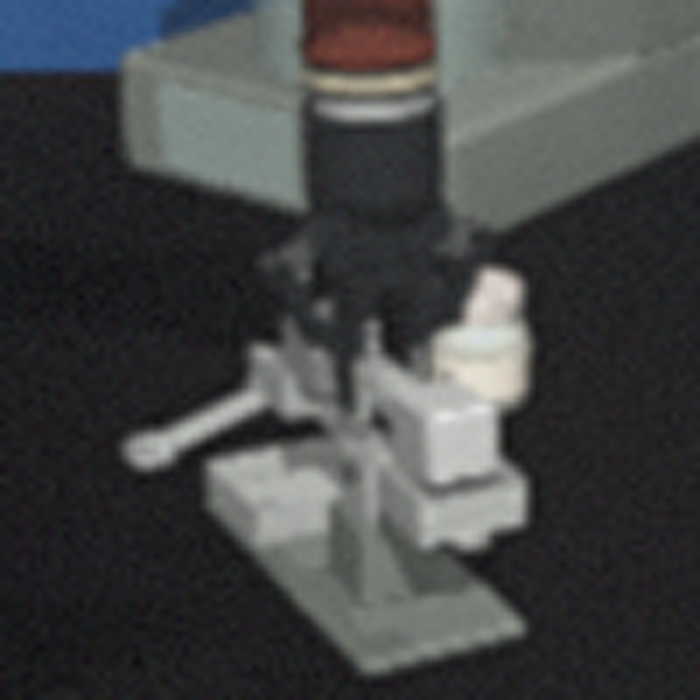

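View pics/top8.png

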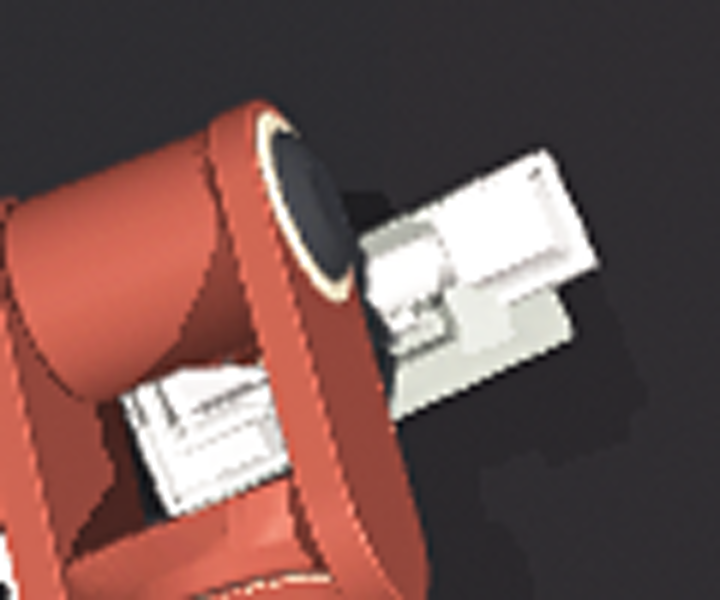

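The side crop shows the near cap (430–498, bottom row about 475) centred over the near saddle (425–527) with clearance on both sides. I'm lowering on slowly while watching the force.

```bash
python3 -m crank '[[0,0,0,-0.5,0,4,1],[0,0,0,-0.5,0,3,1],[0,0,0,0,0,0,1]]'
python3 - <<'E'
from station import ctrl,eyes
from h import *
o=ctrl.get_obs(); gos(o,[.473,.251,.117],-65,-3)
E
python3 -m crank '[[0,0,0,-0.5,0,2,1],[0,0,0,-0.5,0,2,1]]'
python3 - <<'E'
from station import ctrl,eyes
from h import *
o=ctrl.get_obs(); gos(o,[.473,.251,.117],-65,-3)
E
```

```text
t: 13.43
tool_pos: [0.4699, 0.2589, 0.2865]
tool_rot: [2.626, -1.671, 0.074]
contact_force: [-0.2, -1.5, -4.5]
opening: 0.0247
sampler now [0.4739 0.2511 0.1281]
t 13.43 pos [0.4699 0.2589 0.2865] yawx -64.93 dip -3.15 q [ 0.376 -0.054  1.924 -0.057  1.267  3.097]
 shift [-0.4  0.5 11.1] turn [-0.0019 -0.0027  0.0012]
 F [-0.2  -1.52 -4.53] tau [-0.136 -0.013  0.048] open 0.0247
t: 13.6
tool_pos: [0.4697, 0.2597, 0.2826]
tool_rot: [2.627, -1.671, 0.075]
contact_force: [0.6, -0.4, -4.9]
opening: 0.0252
sampler now [0.4739 0.252  0.1242]
t 13.6 pos [0.4697 0.2597 0.2826] yawx -64.93 dip -3.16 q [ 0.377 -0.049  1.926 -0.058  1.258  3.099]
 shift [0.6 0.8 7.3] turn [-0.0029 -0.0028  0.0012]
 F [ 0.6  -0.44 -4.89] tau [-0.11  -0.013  0.019] open 0.0252
```

```bash
python3 -m crank '[[0,0,0,0,0,2.5,1],[0,0,0,0,0,2.5,1]]'
python3 -m crank '[[0,0,0,0,0,2.5,1],[0,0,0,0,0,2,1]]'
python3 - <<'E'
from station import ctrl,eyes
from h import *
o=ctrl.get_obs(); gos(o,[.473,.251,.117],-65,-3)
p=eyes.get_image("side"); wire(p,"side9.png",(170,100,270,200),7,[])
E
```

```text
t: 13.77
tool_pos: [0.4699, 0.2598, 0.2777]
tool_rot: [2.628, -1.672, 0.075]
contact_force: [0.2, -0.4, -3.8]
opening: 0.0253
t: 13.93
tool_pos: [0.4703, 0.2599, 0.2754]
tool_rot: [2.627, -1.671, 0.073]
contact_force: [-10.5, -2.9, 17.2]
opening: 0.025
sampler now [0.4743 0.2523 0.1171]
t 13.93 pos [0.4703 0.2599 0.2754] yawx -64.93 dip -3.1 q [ 0.377 -0.039  1.929 -0.057  1.246  3.099]
 shift [0.9 1.3 0.1] turn [-0.0024 -0.0017  0.0013]
 F [-10.47  -2.88  17.16] tau [-0.815  1.639 -0.128] open 0.025
```

View pics/side9.png

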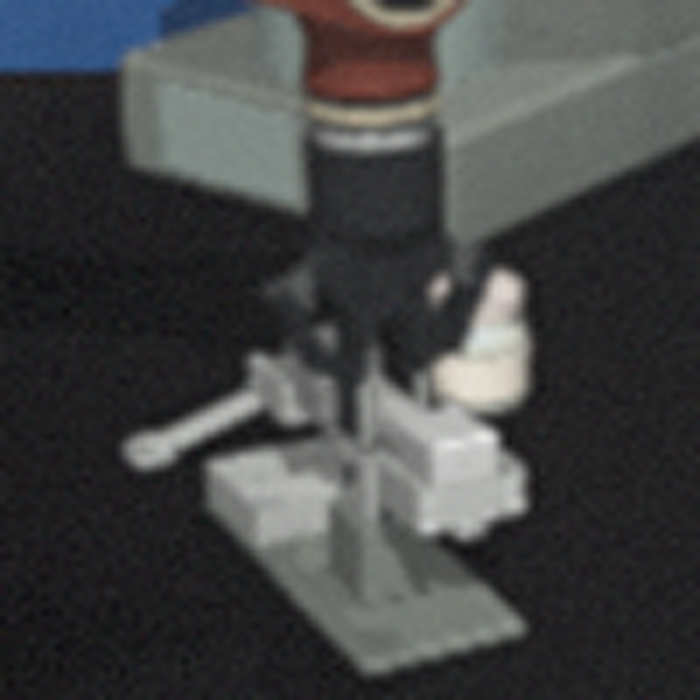

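```bash
python3 -m crank '[[0,0,0,0,1.5,-2.5,1],[0,0,0,0,0.5,-1,1]]'
python3 - <<'E'
from station import ctrl,eyes
from h import *
o=ctrl.get_obs(); gos(o,[.473,.251,.117],-65,-3)
p=eyes.get_image("side"); wire(p,"side10.png",(180,130,260,200),9,sampler_segs(o))
p=eyes.get_image("top"); wire(p,"top10.png",(110,190,220,270),7,sampler_segs(o)[12:]+cradle_segs((.473,.251),np.radians(115)))
E
```

```text
t: 14.15
tool_pos: [0.4686, 0.2593, 0.2796]
tool_rot: [2.628, -1.671, 0.074]
contact_force: [-0.5, -0.5, -4.7]
opening: 0.0252
sampler now [0.4727 0.2517 0.1213]
t 14.15 pos [0.4686 0.2593 0.2796] yawx -64.92 dip -3.12 q [ 0.377 -0.048  1.931 -0.057  1.253  3.099]
 shift [ 0.9 -0.5  4.3] turn [-0.0034 -0.0022  0.0013]
 F [-0.46 -0.51 -4.71] tau [-0.101 -0.042 -0.052] open 0.0252
```

View pics/side10.png

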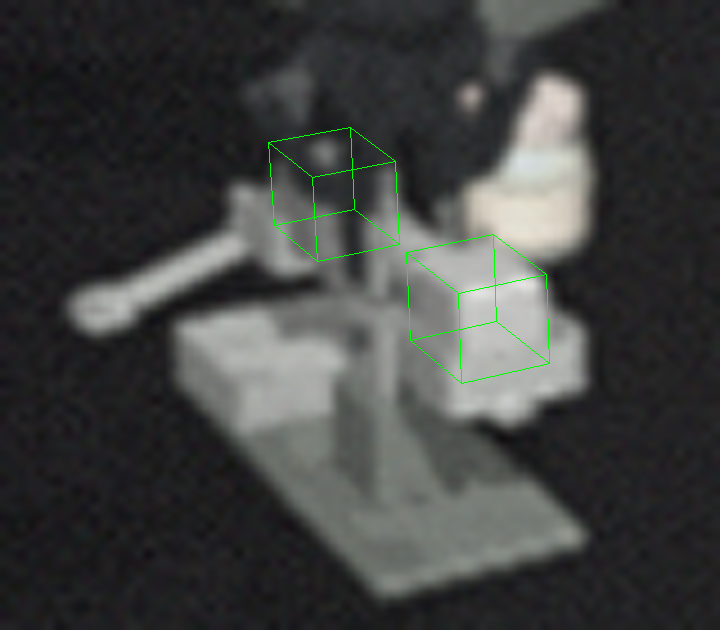

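View pics/top10.png

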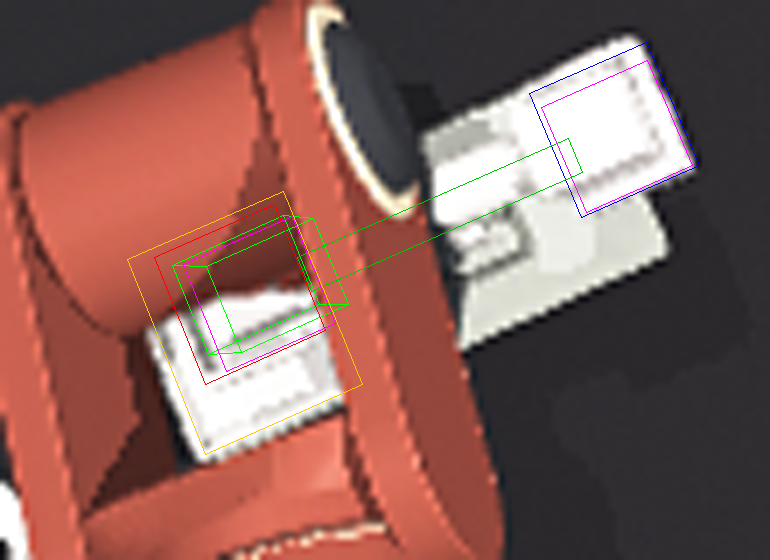

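That contact came with the sampler centre at z = 0.117 and 3° of dip, which is exactly the fully seated pose, so it was just pressed a little too far. I'll re-lower with the sideways offset corrected and stop at light contact.

```bash
python3 -m crank '[[0,0,0,0,0,2,1],[0,0,0,0,0,1,1]]'
python3 - <<'E'
from station import ctrl,eyes
from h import *
o=ctrl.get_obs(); gos(o,[.473,.251,.117],-65,-3)
E
python3 -m crank '[[0,0,0,0,0,0.5,1]]'
python3 - <<'E'
from station import ctrl,eyes
from h import *
o=ctrl.get_obs(); gos(o,[.473,.251,.117],-65,-3)
E
```

```text
t: 14.42
tool_pos: [0.4685, 0.259, 0.2756]
tool_rot: [2.628, -1.672, 0.074]
contact_force: [-0.7, 0.6, -0.2]
opening: 0.0254
sampler now [0.4726 0.2514 0.1172]
t 14.42 pos [0.4685 0.259  0.2756] yawx -64.93 dip -3.11 q [ 0.377 -0.044  1.934 -0.057  1.245  3.099]
 shift [ 0.9 -0.7  0.2] turn [-0.0032 -0.002   0.0012]
 F [-0.68  0.62 -0.18] tau [ 0.053 -0.008  0.013] open 0.0254
t: 14.5
tool_pos: [0.4686, 0.259, 0.2755]
tool_rot: [2.627, -1.672, 0.074]
contact_force: [-3.7, 0.1, 6.4]
opening: 0.0253
sampler now [0.4727 0.2514 0.1171]
t 14.5 pos [0.4686 0.259  0.2755] yawx -64.94 dip -3.11 q [ 0.377 -0.043  1.934 -0.057  1.245  3.099]
 shift [ 0.8 -0.6  0.2] turn [-0.0028 -0.0019  0.0011]
 F [-3.68  0.14  6.36] tau [-0.287  0.601  0.005] open 0.0253
```

```bash
python3 -m crank '[[0,0,0,0,0,-1,1]]'
python3 - <<'E'
from station import ctrl,eyes
from h import *
o=ctrl.get_obs(); gos(o,[.473,.251,.117],-65,-3)
p=eyes.get_image("side"); wire(p,"side11.png",(180,130,260,200),9,[])
E
```

```text
t: 14.58
tool_pos: [0.4686, 0.259, 0.2763]
tool_rot: [2.627, -1.671, 0.073]
contact_force: [-0.4, 0.1, -4.2]
opening: 0.0256
sampler now [0.4726 0.2514 0.1179]
t 14.58 pos [0.4686 0.259  0.2763] yawx -64.94 dip -3.11 q [ 0.377 -0.044  1.933 -0.057  1.247  3.099]
 shift [ 0.8 -0.6  0.9] turn [-0.0025 -0.0019  0.0011]
 F [-0.38  0.1  -4.21] tau [-0.152 -0.035 -0.004] open 0.0256
```

View pics/side11.png

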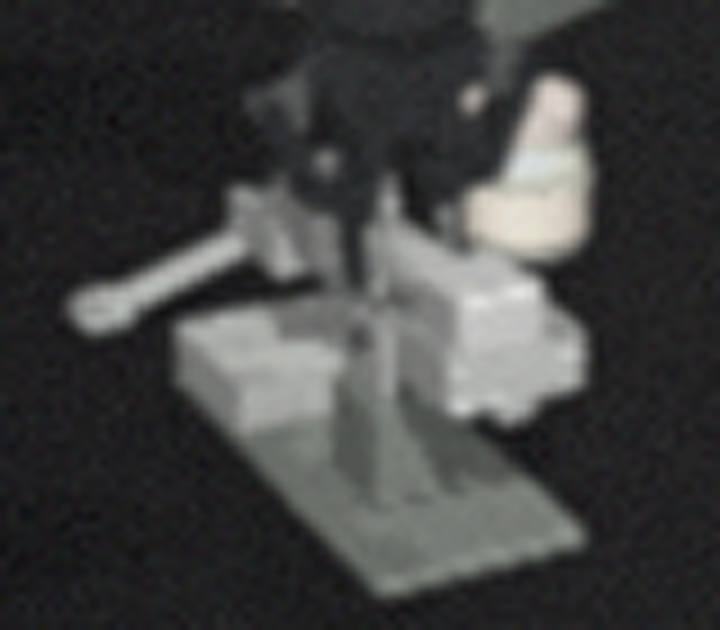

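The side crop shows the near cap (458–545) sunk into the near saddle (445–587) with clearance on both sides, heavy end towards the tray. I'm settling the last millimetre and opening a little at first.

```bash
python3 -m crank '[[0,0,0,0.5,0,0.6,1],[0,0,0,0,0,0,0.2],[0,0,0,0,0,-0.5,0.2],[0,0,0,0,0,-0.5,0.2]]'
python3 - <<'E'
from station import ctrl,eyes
from h import *
o=ctrl.get_obs(); gos(o,[.473,.251,.117],-65,-3)
p=eyes.get_image("side"); wire(p,"side12.png",(180,130,260,200),9,[])
E
```

```text
t: 14.97
tool_pos: [0.4695, 0.2588, 0.2777]
tool_rot: [2.629, -1.673, 0.076]
contact_force: [0.5, -0.1, 0.2]
opening: 0.0341
sampler now [0.4739 0.2515 0.1194]
t 14.97 pos [0.4695 0.2588 0.2777] yawx -64.96 dip -3.09 q [ 0.376 -0.045  1.932 -0.056  1.247  3.098]
 shift [0.2 0.1 2.4] turn [-0.0057 -0.0016  0.0007]
 F [ 0.47 -0.05  0.24] tau [-0.007  0.053  0.032] open 0.0341
```

View pics/side12.png

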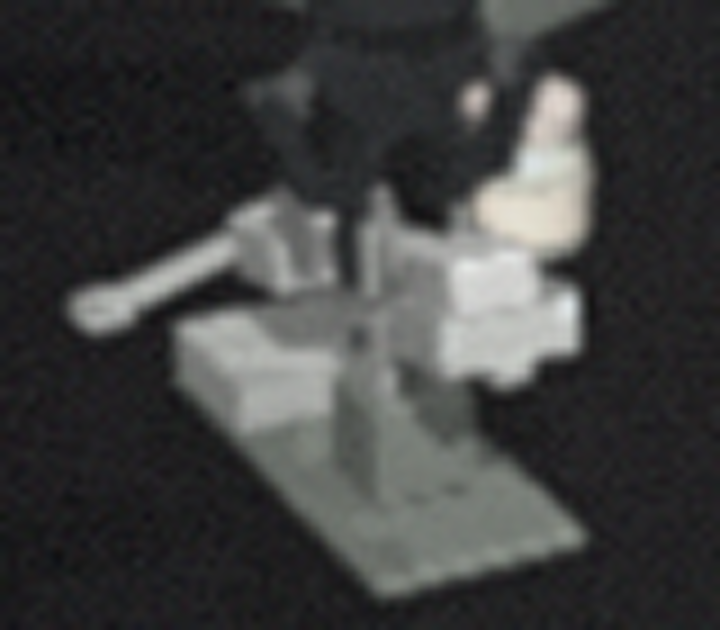

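It has tipped tray-side down: the near end rose, with its cap top now at about (495,265), and the force on the tool is back to zero. I'm opening fully and retreating.

```bash
python3 -m crank '[[0,0,0,0,0,-0.5,-1],[0,0,0,0,0,-0.5,-1],[0,0,0,0,0,-0.5,-1],[0,0,0,0,0,-0.5,-1],[0,0,0,0,0,-0.5,-1],[0,0,0,0,0,-0.5,-1]]'
python3 -c "
from station import ctrl
from h import *
gos(ctrl.get_obs(),[.473,.251,.2],-65,-3)"
python3 -m crank '[[0,0,0,0,0,-8,-1],[0,0,0,0,0,-12,-1],[0,0,0,0,0,-15,-1],[0,0,0,0,0,-20,-1],[0,0,0,0,0,-30,-1],[0,0,0,0,0,-30,-1],[0,0,0,0,0,-30,-1],[0,0,0,0,0,-10,-1]]'
```

```text
t: 15.52
tool_pos: [0.4703, 0.2593, 0.2832]
tool_rot: [2.632, -1.675, 0.079]
contact_force: [-0.7, -0.6, 1.4]
opening: 0.0855
sampler now [0.4753 0.2522 0.1248]
t 15.52 pos [0.4703 0.2593 0.2832] yawx -64.97 dip -3.1 q [ 0.376 -0.051  1.927 -0.056  1.253  3.098]
 shift [  4.5   0.3 -75.1] turn [-0.0099 -0.0017  0.0005]
 F [-0.68 -0.61  1.38] tau [0.086 0.019 0.026] open 0.0855
t: 16.18
tool_pos: [0.4637, 0.2661, 0.4466]
tool_rot: [2.628, -1.673, 0.073]
contact_force: [1.0, 0.2, 1.2]
opening: 0.0856
```

```bash
python3 -m crank '[[0,0,0,20,0,0,-1],[0,0,0,35,0,0,-1],[0,0,0,35,0,0,-1],[0,0,0,35,0,0,-1],[0,0,0,35,0,0,-1],[0,0,0,20,0,0,-1],[0,0,0,0,0,0,-1],[0,0,0,0,0,0,-1]]'
python3 - <<'E'
from station import ctrl,eyes,spotter
from h import *
for n,b,s in (("side",(160,110,280,210),6),("top",(100,180,230,280),6)):
    p=eyes.get_image(n); wire(p,n+"13.png",b,s,[]); save(p,n+"13f.png")
    print(n,[(r["centre"],r["confidence"]) for r in spotter.mark_of("sampler_center",p)][:4],[(r["centre"],r["confidence"]) for r in spotter.mark_of("seat",p)][:2],[(r["centre"],r["confidence"]) for r in spotter.mark_of("saddle",p)][:2])
E
```

```text
t: 16.85
tool_pos: [0.5415, 0.098, 0.4677]
tool_rot: [2.642, -1.673, 0.089]
contact_force: [0.1, 0.2, 0.6]
opening: 0.0854
side [([0.4851, -0.3423, 0.0159], 0.87), ([0.3719, -0.168, 0.0118], 0.58), ([0.7922, -0.0348, 0.0012], 0.45)] [([0.4649, 0.2646, 0.1145], 0.58)] [([0.4238, 0.3339, 0.07], 0.79)]
top [([0.4845, -0.3403, 0.0148], 0.84), ([0.4688, 0.2564, 0.1179], 0.82), ([0.3676, -0.1717, 0.0179], 0.66)] [] [([0.4314, 0.3338, 0.0693], 0.58)]
```

View pics/side13.png

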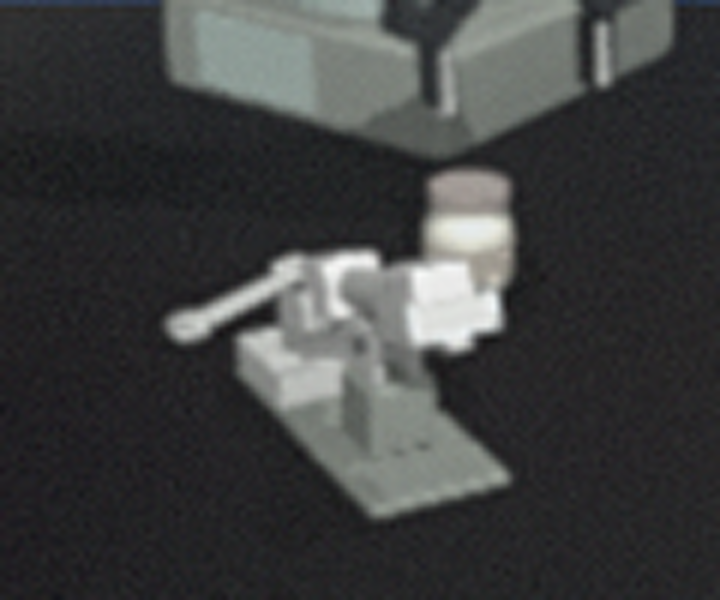

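View pics/top13.png

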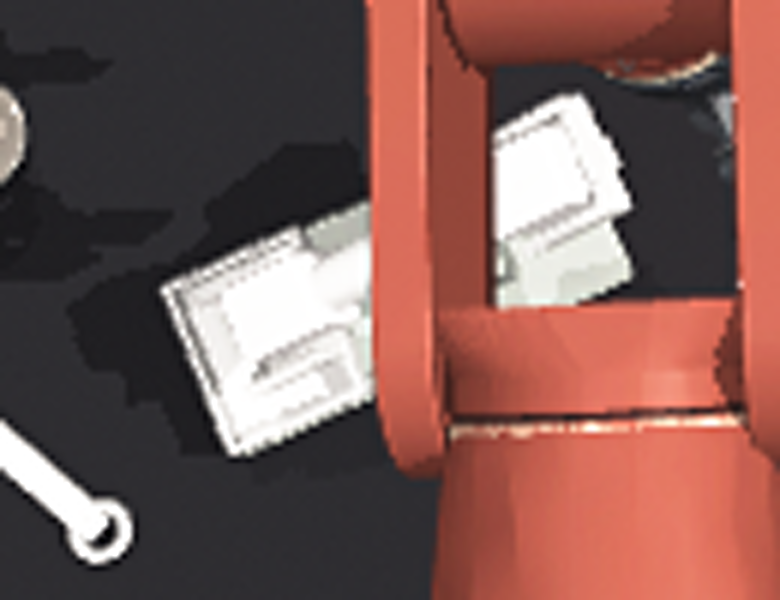

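View pics/top13f.png

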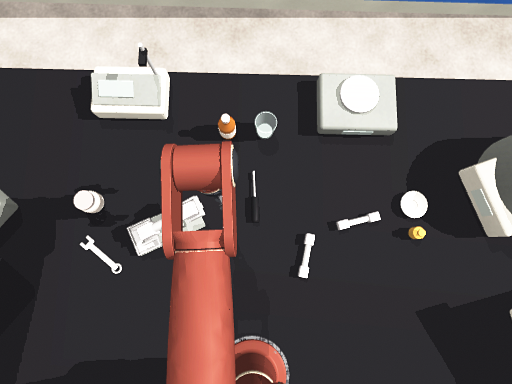

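```bash
python3 -c "
from station import ctrl
print(ctrl.finish_job()); print(ctrl.get_obs()['t'])"
```

```text
the job is handed in; nothing more can be done
None
the job is handed in; nothing more can be done
```

The sampler is parked in both saddles and the cradle has tipped to the drip-tray side, with the heavy end over the tray. I handed the job in at about 17 s of the 54 s allowed.

- **Choosing the sampler:** I picked it by size. It measured about 206 x 40 mm, against about 143 x 32 mm for the two look-alikes.
- **Finding the heavy end:** I lifted it at 100 N. The wrist load was about 4–5 N, and the moment put the weight about 35–40 mm towards one end. That is slightly under the 40–50 mm given, but the side was clear.
- **Placing it:** I turned the heavy end towards the tray and lowered it about 3° heavy-end-down, so the tray saddle was touched first. I then opened the fingers in two steps.
- **One firm contact:** On the first lowering I went slightly too far and pressed with about 21 N, plus about 10 N sideways. I backed off 4 mm, shifted sideways and set it down again more gently. At no point did a picture show the rocker on the wrong side, though I only had pictures between steps.
- **Last checks:**
    - The tray-end saddle floor was at z ≈ 0.07 m, against 0.097 m when level, which is about 0.3 rad of tilt.
    - Both caps were in their saddles.
    - The arm was clear of everything.
    - In the top view the other objects I could see looked to be where they started.
    - The side camera's point finder missed the parked sampler's centre. The top camera put it at (0.469, 0.256, 0.118), within about 6 mm of what I expected.

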